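# Find and press the hidden battery-door catch

### The job

A bench instrument lies face down, and one of the four identical recessed discs in its back panel is the catch of the battery door; the other three are solid blanking plugs. Feel gently along the discs with closed fingertips for the one that gives, and press that one fully in, which swings the battery door open. Leave the door standing open, move clear, and do not grasp, lift or shift anything that lies about.

Things in the scene. Friction and masses are not known exactly. Their poses are not given: they have to be found in the camera images.
- unit: The grey bench instrument, a flat box 206 (x) x 276 (y) x 90 mm high, fixed to the bench. Origin: centre of its underside; z up. Its flat top is the back panel, 90 mm above the bench. In its own frame the row of four discs runs along y at x = +48 mm; the battery door (84 x 156 mm, flush, with four thin ribs) covers x = -89 to -5 mm, y = -63 to +93 mm. The small dish stands on the panel beside the door, at about x = -45, y = -102 mm.
- disc1 (a point): Centre of the first disc of the row, at the -y end (instrument frame: x +48, y -88.5, z +88 mm). Bare metal, round, 45 mm across, in a 47 mm round recess. Its z is the disc's face, 2 mm below the surrounding panel. The point's axes are the instrument's. Which of the four discs is the catch changes from start to start and cannot be seen.
- disc2 (a point): The same for the second disc (y -29.5 mm).
- disc3 (a point): The same for the third disc (y +29.5 mm).
- disc4 (a point): The same for the fourth disc, at the +y end (y +88.5 mm).
- catch (a joint): How far the catch disc is pressed in, m: 0 out, 0.005 against its hard stop. It slides straight down. It has no spring: it gives at about 4 to 5 N and stays where it is pushed to. The plugs do not give at all.
- door (a joint): Opening angle of the battery door, rad: 0 shut and flush, 0.35 with the catch fully in. It is geared to the catch (0.07 rad for each mm) and stays where the catch leaves it. It is hinged along its -x edge; its +x edge, beside the row of discs, rises about 28 mm. Only pressing the catch opens it.
- dish: Loose small steel dish, 44 mm across, 16 mm high, standing on the back panel beside the door. Origin: centre of its underside. Leave alone.
- driver: Loose screwdriver, 170 mm long, lying on the bench to the left. Leave alone.
- spool: Loose metal solder spool, 56 mm across, 40 mm high, on the bench to the right. Leave alone.
- flux: Loose amber jar with a black cap, 44 mm across, 75 mm high, on the bench to the right. Leave alone.
- module: Loose small aluminium filter box with a brass connector at each end, 84 x 36 x 22 mm, on the bench to the left. Leave alone.

How it is judged:
By the outcome, as a careful person would: the job done as asked, in the order asked, and still so for the second after the job is handed in, with the robot touching nothing.
It also fails if it takes over 51 s, if anything falls off the work surface, if the arm or the gripper's body presses on something with over 40 N, if the wrist force passes 120 N, or if a joint passes its speed limit or range.

### The arm

A 7-joint arm with a two-finger parallel gripper is mounted at the origin on the work surface. World frame = base frame: x ahead of the robot, y to its left, z up, the work surface at z = 0. Lengths are in m, angles in rad, forces in N, time in s.
With the tool pointing down it reaches from about 0.4 to 0.85 m from the base axis. Payload 10.4 kg.
Tool frame: the origin (TCP) lies at the very end of the fingers, on their centre line; the grasp point (between the pads) lies 19 mm behind it (r.pinch_z is the distance from the TCP to the grasp point, in m); z points along the fingers, y is the line along which they close (so a half turn about z gives the same grasp; the last joint's range is limited). The gripper opens to 87 mm and grips with 3 to 60 N. Pads are 19 mm wide; open, the fingers measure 117 mm over their backs; the gripper's body (75 mm by 190 mm) begins 51 mm behind the grasp point.
Start: joints at [-1.217, 0.332, -0.065, 1.46, 0.022, 1.35, -0.088], TCP at [0.23, 0.581, 0.223] pointing down, gripper open.
Joint ranges: [-2.6, 2.6], [-0.5, 2.12], [-1.47, 1.34], [0.16, 2.42], [-1.27, 4.41], [0.06, 2.06], [-2.6, 2.6]. Speed limits (rad/s): [2.22, 2.22, 2.79, 2.79, 3.14, 3.14, 3.14].

### API

Orientations are given as a unit quaternion [x, y, z, w].
In Python, from bench import sensors, vision, r gives the robot as it stands.
- The arm moves only by the shell command python3 -m crank 'ROWS' [OPENING] [FORCE]. ROWS is JSON, a list of rows, each a list of 2 entries, a list of its own where there are three numbers: the shift along the tool's x, y, z normalised to -1 to 1, where 1 is 3 cm, then the turn about the tool's z normalised to -1 to 1, where 1 is 8 degrees. A call has 1 to 12 rows; each row shifts and turns the commanded pose from where the row before left it, along the tool's axes as they then stand; what a row does not reach is not made up. A row lasts 1/8 s, in which the tool goes at most 62.5 mm and 10.7 degrees, less where a joint would pass 70% of its speed; a pose out of reach is approached as far as the arm can. A call with a number of a shift or a turn outside -1 to 1 is refused whole. A call with a gripper value outside its range is refused whole. OPENING is the opening, from 0 (shut) to 1 (fully open), set as the call begins (- or left out, the last holds). The fingers move at their own pace and stop on an object; FORCE is the grip in N (left out, the last holds). Time passes only in rows, so rows that do not move let the fingers close. It gives the time, the measured TCP pose, the force, the opening and the grip force at its end, in the units of the state.
- sensors.read_state(): the state, without advancing time (a new reading comes with each control period).
- vision.camera(name): name is "scene" or "top" or "wrist"; returns the picture (480x640x3 uint8, red, green, blue); there is no depth.
- vision.camera_model(name): a dict with "vertical_fov" (degrees; the focal length in pixels is half the picture's height over the tangent of half this angle, whatever the lens; pixels are square), "cx", "cy" (the principal point, pixels), "dist" ([k1, k2, p1, p2, k3] as OpenCV has them; the pictures are not rectified), "camera_from_world" (4x4, takes a point from world to camera coordinates); the wrist camera has in their place "hand_eye" (4x4, takes a point from camera to tool coordinates, whose origin is the TCP and whose axes are the flange's). Camera axes: x right, y down, z forward; pixel columns grow to the right and rows downward; lengths in m; the calibration is good to about 2 mm. A picture is of the moment at which its call begins: read the wrist's pose just before it. camera_model takes no time and is no camera call.
- r.close_job(): hands the job in; it is judged then, once.
The state is a dict: "time": time; "joint_positions": joint angles; "joint_vel": joint speeds; "joint_torque": joint torques, N m; "ee_pos": TCP position; "eef_rot": TCP orientation; "ft_force": force on the tool from outside, world axes, zero at the start; "torque": the same for the moment, N m; "width": finger opening in m; "grip_force": force on a finger pad.
Only numpy, scipy, OpenCV 4.12 (cv2) and the standard library are available. Lean on these libraries where they do the work, as an engineer would, in place of code of your own. Each camera call takes 0.05 s, during which the arm holds its last target. There are 200 camera calls.

## Working session

There is one attempt and no reset: what is moved stays moved. The work goes in short steps, Python scripts to look and compute and a shell command to move; the robot and the scene stay as the last step left them, time stands still between calls to the robot, and variables do not carry over. Pictures are saved under pics/ and viewed, at most 10 in all, crops included, and the job is handed in when it is done.

```bash
mkdir -p pics; python3 - <<'E'
from bench import sensors, vision, r
import cv2
s=sensors.read_state(); print({k:s[k] for k in('time','ee_pos','eef_rot','ft_force','width')})
for n in('top','scene'):
    cv2.imwrite(f'pics/{n}0.png',vision.camera(n)[:,:,::-1]); print(vision.camera_model(n))
print(vision.camera_model('wrist'))
E
```

```text
{'time': 0.0, 'ee_pos': array([0.22982347, 0.58078185, 0.22175018]), 'eef_rot': array([ 1.87274991e-01,  9.82307264e-01, -7.12141727e-04, -1.02155261e-04]), 'ft_force': array([-1.22830696,  0.83277616,  0.53018971]), 'width': 0.08690774454772852}
{'vertical_fov': 57.904059844587564, 'cx': 324.86565250879823, 'cy': 242.72009604444366, 'dist': array([-0.00646097,  0.        ,  0.        ,  0.        ,  0.        ]), 'camera_from_world': array([[ 0.01091452, -0.99990764, -0.00809886,  0.00375785],
       [-0.99687134, -0.01024657, -0.0783744 ,  0.56485165],
       [ 0.07828417,  0.00892894, -0.9968911 ,  0.93539608],
       [ 0.        ,  0.        ,  0.        ,  1.        ]])}
{'vertical_fov': 56.96026279833929, 'cx': 319.04519866106943, 'cy': 238.5743512734793, 'dist': array([-0.00193968,  0.        ,  0.        ,  0.        ,  0.        ]), 'camera_from_world': array([[-0.3822012 ,  0.92407558, -0.00256024,  0.21313183],
       [ 0.57096545,  0.23397324, -0.78692755, -0.25387285],
       [-0.72658151, -0.30222646, -0.61704009,  1.37418292],
       [ 0.        ,  0.        ,  0.        ,  1.        ]])}
{'vertical_fov': 58.325773170626114, 'cx': 316.4200941405683, 'cy': 242.08922468309768, 'dist': array([-0.09868921,  0.        ,  0.        ,  0.        ,  0.        ]), 'hand_eye': array([[ 7.40320350e-04, -9.64922942e-01, -2.62532223e-01,
         7.14939445e-02],
       [ 9.99999657e-01,  6.16559643e-04,  5.53789357e-04,
         2.08501431e-04],
       [-3.72497281e-04, -2.62532543e-01,  9.64923067e-01,
        -1.63254063e-01],
       [ 0.00000000e+00,  0.00000000e+00,  0.00000000e+00,
         1.00000000e+00]])}
```

View pics/top0.png

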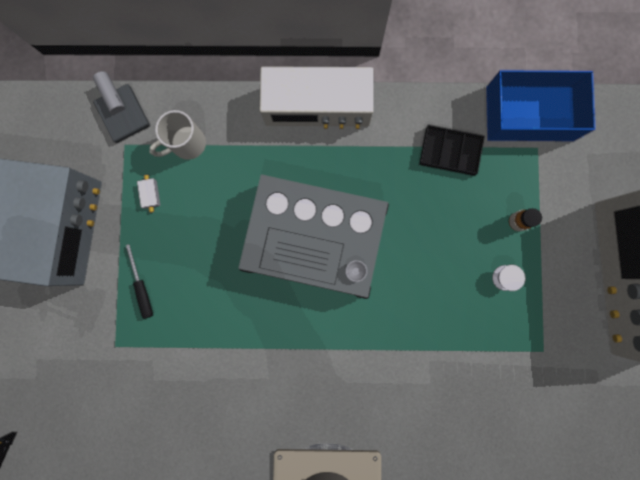

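View pics/scene0.png

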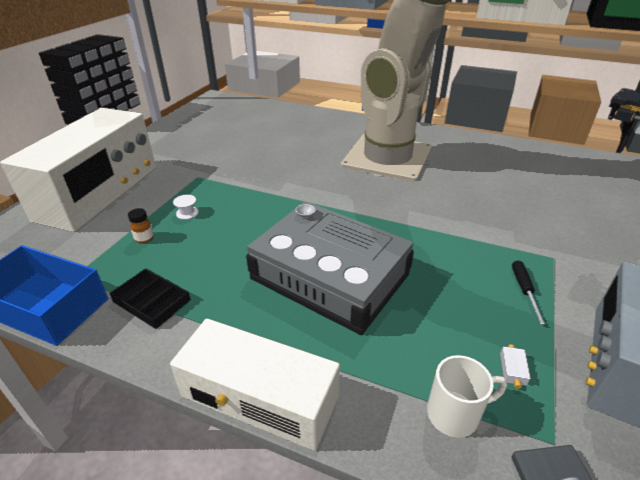

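The top view shows the discs at about (277,204), (305,209), (333,215) and (360,222), with the door and the dish (356,271) on the robot's side. Disc1 is the right-hand one, at the dish end. I'll measure them in both views.

```bash
cat > h.py <<'E'
import numpy as np, cv2
from bench import sensors, vision, r
def K(m): f=240/np.tan(np.radians(m['vertical_fov']/2)); return np.array([[f,0,m['cx']],[0,f,m['cy']],[0,0,1]])
def cast(m,T,px,z):
    u=cv2.undistortPoints(np.array(px,float).reshape(-1,1,2),K(m),m['dist'])[:,0]
    Ti=np.linalg.inv(T); d=np.c_[u,np.ones(len(u))]@Ti[:3,:3].T; o=Ti[:3,3]
    return o+d*((z-o[2])/d[:,2])[:,None]
def discs(img,box,lo=180,amin=150,amax=5000):
    x0,y0,x1,y1=box; m=(img.min(2)>lo).astype(np.uint8); k=np.zeros_like(m);k[y0:y1,x0:x1]=1
    n,l,st,c=cv2.connectedComponentsWithStats(m*k)
    return [(*c[i],st[i,4]) for i in range(1,n) if amin<st[i,4]<amax]
E
python3 - <<'E'
from h import *
for n,b in(('top',(255,180,385,245)),('scene',(255,225,385,295))):
    m=vision.camera_model(n); im=cv2.imread(f'pics/{n}0.png'); d=discs(im,b); print(d)
    d=sorted(d,reverse=(n=='top'))
    P=cast(m,m['camera_from_world'],[q[:2] for q in d],.088); print(P.round(4), np.linalg.norm(np.diff(P,axis=0),axis=1))
    v=P[-1]-P[0]; print('yaw',np.degrees(np.arctan2(-v[0],v[1])))
E
```

```text
[(np.float64(276.8285714285714), np.float64(203.175), np.int32(280)), (np.float64(304.4645390070922), np.float64(209.29432624113474), np.int32(282)), (np.float64(332.3041958041958), np.float64(215.37412587412587), np.int32(286)), (np.float64(360.21863799283153), np.float64(221.62724014336916), np.int32(279))]
[[ 0.604  -0.0633  0.088 ]
 [ 0.6164 -0.0056  0.088 ]
 [ 0.6285  0.0521  0.088 ]
 [ 0.6408  0.1096  0.088 ]] [0.05899313 0.05895779 0.05876642]
yaw -12.018448526419872
[(np.float64(280.9301310043668), np.float64(241.66375545851528), np.int32(229)), (np.float64(304.3254901960784), np.float64(252.1843137254902), np.int32(255)), (np.float64(329.17625899280574), np.float64(263.2158273381295), np.int32(278)), (np.float64(355.62783171521033), np.float64(275.1067961165049), np.int32(309))]
[[ 0.6035 -0.0648  0.088 ]
 [ 0.616  -0.0071  0.088 ]
 [ 0.628   0.0504  0.088 ]
 [ 0.6405  0.1081  0.088 ]] [0.05900463 0.05876052 0.05901316]
yaw -12.085540551726474
```

Both views agree within 2 mm, the pitch measures 59 mm as given, and the yaw is -12.05°. I'll close the fingers, turn the tool onto the row (-9.65°, which is -1.2 units) and travel over disc4.

```bash
python3 -m crank '[[[0,0,0],-0.6],[[0,0,0],-0.6],[[-0.83,-0.63,0],0],[[-0.83,-0.63,0],0],[[-0.83,-0.63,0],0],[[-0.83,-0.63,0],0],[[-0.83,-0.63,0],0],[[-0.83,-0.63,0],0],[[-0.83,-0.63,0],0],[[-0.83,-0.63,0],0],[[-0.83,-0.63,0],0],[[-0.83,-0.63,0],0]]' 0 10
```

```text
time: 1.6
ee_pos: [0.4347, 0.3436, 0.2222]
eef_rot: [0.104, 0.995, -0.0, -0.0]
ft_force: [0.5, 0.1, 0.3]
width: 0.0004
grip_force: 0.0
```

```bash
python3 -m crank '[[[-0.83,-0.62,0],0],[[-0.83,-0.62,0],0],[[-0.83,-0.62,0],0],[[-0.83,-0.62,0],0],[[-0.83,-0.62,0],0],[[-0.83,-0.62,0],0],[[-0.83,-0.62,0],0],[[-0.83,-0.62,0],0],[[-0.83,-0.62,0],0],[[-0.83,-0.62,0],0],[[0,0,0],0],[[0,0,0],0]]'
cat >> h.py <<'E'
D=np.array([[.6037,-.064],[.6162,-.0064],[.6282,.0513],[.6407,.1089]])
def go(k,z):
    s=sensors.read_state(); R=__import__('scipy.spatial.transform',fromlist=['Rotation']).Rotation.from_quat(s['eef_rot']).as_matrix()
    print('t',s['time'],'pos',s['ee_pos'].round(4),'F',s['ft_force'].round(2),'units',(R.T@(np.r_[D[k-1],z]-s['ee_pos'])/.03).round(3))
E
python3 -c "
from h import *; go(4,.094)"
```

```text
time: 3.1
ee_pos: [0.6388, 0.1116, 0.2221]
eef_rot: [0.104, 0.995, 0.0, -0.0]
ft_force: [-0.2, -0.3, -0.2]
width: 0.0004
grip_force: 0.0
t 3.1 pos [0.6388 0.1116 0.2221] F [-0.2  -0.27 -0.24] units [-0.085 -0.075  4.271]
```

```bash
python3 -m crank '[[[-0.08,-0.07,0],0],[[0,0,0.7],0],[[0,0,0.5],0],[[0,0,0],0],[[0,0,0],0]]'
python3 - <<'E'
from h import *
from scipy.spatial.transform import Rotation
s=sensors.read_state(); im=vision.camera('wrist'); m=vision.camera_model('wrist')
cv2.imwrite('pics/w0.png',im[:,:,::-1])
T=np.eye(4);T[:3,:3]=Rotation.from_quat(s['eef_rot']).as_matrix();T[:3,3]=s['ee_pos']
d=discs(im,(0,0,640,480),170,500,60000); print(np.round(d,1))
print(cast(m,np.linalg.inv(T@m['hand_eye']),[q[:2] for q in d],.088).round(4)); go(4,.094)
E
```

```text
time: 3.72
ee_pos: [0.6413, 0.1085, 0.1872]
eef_rot: [0.104, 0.995, 0.0, 0.0]
ft_force: [0.4, -0.2, 0.6]
width: 0.0006
grip_force: 0.0
[[   9.4   77.4  883. ]
 [  48.3  241.  3103. ]
 [ 133.5  241.  3424. ]
 [ 223.9  241.  3627. ]
 [ 317.   240.9 3703. ]
 [ 590.2  381.9  561. ]]
[[ 0.4997 -0.054   0.088 ]
 [ 0.6041 -0.0638  0.088 ]
 [ 0.6163 -0.0062  0.088 ]
 [ 0.6285  0.0516  0.088 ]
 [ 0.6407  0.1094  0.088 ]
 [ 0.7884  0.285   0.088 ]]
t 3.775 pos [0.6415 0.1085 0.1874] F [-0.26  0.61  0.15] units [0.031 0.005 3.114]
```

View pics/w0.png

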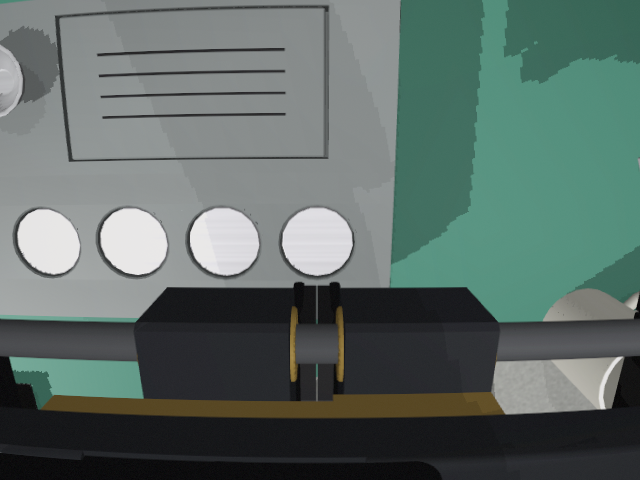

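The wrist view puts the discs in a row at v=241, u=48, 134, 224 and 317, within 0.5 mm of my values. The tip is over disc4, so I'll descend and feel.

```bash
python3 -m crank '[[[0.02,0,0.8],0],[[0,0,0.8],0],[[0,0,0.8],0],[[0,0,0.45],0],[[0,0,0.2],0],[[0,0,0],0],[[0,0,0],0]]'; python3 -m crank '[[[0,0,0.06],0],[[0,0,0],0],[[0,0,0],0]]'
```

```text
time: 4.65
ee_pos: [0.6411, 0.1086, 0.096]
eef_rot: [0.104, 0.995, 0.0, 0.001]
ft_force: [-0.5, 0.2, 0.7]
width: 0.0002
grip_force: 0.0
time: 5.03
ee_pos: [0.6406, 0.1085, 0.0933]
eef_rot: [0.104, 0.995, 0.0, 0.0]
ft_force: [0.6, 0.8, -0.6]
width: 0.0007
grip_force: 0.0
```

```bash
f='time|pos|force'; python3 -m crank '[[[0,0,0.1],0],[[0,0,0],0],[[0,0,0],0]]'|egrep $f; python3 -m crank '[[[0,0,0.04],0],[[0,0,0],0]]'|egrep $f; python3 -m crank '[[[0,0,0.03],0],[[0,0,0],0]]'|egrep $f
```

```text
time: 5.4
ee_pos: [0.6405, 0.1085, 0.0901]
ft_force: [-0.4, -0.2, 0.4]
grip_force: 0.0
time: 5.65
ee_pos: [0.6405, 0.1085, 0.089]
ft_force: [0.1, 0.8, 0.2]
grip_force: 0.0
time: 5.9
ee_pos: [0.6406, 0.1085, 0.0886]
ft_force: [-2.0, 0.1, 4.9]
grip_force: 2.2
```

```bash
f='time|pos|ft_force'; python3 -m crank '[[[0,0,0.015],0],[[0,0,0],0]]'|egrep $f;  python3 -m crank '[[[0,0,0.015],0],[[0,0,0],0]]'|egrep $f
```

```text
time: 6.15
ee_pos: [0.6406, 0.1085, 0.0886]
ft_force: [-4.2, -0.8, 8.3]
time: 6.4
ee_pos: [0.6406, 0.1085, 0.0885]
ft_force: [-4.9, -0.9, 11.6]
```

Disc4 takes 11.6 N without moving, so it's a plug. On to disc3.

```bash
f='time|pos|ft_force'; python3 -m crank '[[[0,0,-0.5],0],[[0,-0.66,0],0],[[0,-0.66,0],0],[[0,-0.64,0],0],[[0,0,0.3],0],[[0,0,0.1],0],[[0,0,0],0],[[0,0,0],0]]'|egrep $f;  python3 -c "
from h import *; go(3,.0886)"
```

```text
time: 7.4
ee_pos: [0.6284, 0.0517, 0.0902]
ft_force: [-0.2, -0.5, -0.5]
t 7.4 pos [0.6284 0.0517 0.0902] F [-0.15 -0.54 -0.52] units [ 0.004 -0.015  0.054]
```

```bash
f='time|pos|ft_force'; python3 -m crank '[[[0,0,0.055],0],[[0,0,0],0]]'|egrep $f;  python3 -m crank '[[[0,0,0.02],0],[[0,0,0],0]]'|egrep $f;python3 -m crank '[[[0,0,0.015],0],[[0,0,0],0]]'|egrep $f
```

```text
time: 7.65
ee_pos: [0.6284, 0.0512, 0.0886]
ft_force: [-0.3, -0.2, 0.2]
time: 7.9
ee_pos: [0.6284, 0.0511, 0.0883]
ft_force: [-1.8, 0.3, 3.9]
time: 8.15
ee_pos: [0.6284, 0.0511, 0.0876]
ft_force: [-1.3, 0.2, 4.7]
```

```bash
f='time|pos|ft_force'; python3 -m crank '[[[0,0,0.02],0],[[0,0,0],0]]'|egrep $f;  python3 -m crank '[[[0,0,0.03],0],[[0,0,0],0]]'|egrep $f
```

```text
time: 8.4
ee_pos: [0.6284, 0.0511, 0.0869]
ft_force: [-0.4, 1.1, 3.8]
time: 8.65
ee_pos: [0.6284, 0.0511, 0.0859]
ft_force: [-0.6, 0.9, 2.9]
```

Disc3 gives, so it's the catch. I'll press on until the force rises at the stop, expected near z = 0.0833.

```bash
f='time|pos|ft_force'; python3 -m crank '[[[0,0,0.03],0],[[0,0,0.03],0],[[0,0,0],0]]'|egrep $f;  python3 -m crank '[[[0,0,0.03],0],[[0,0,0],0]]'|egrep $f; python3 -m crank '[[[0,0,0.03],0],[[0,0,0],0]]'|egrep $f
```

```text
time: 9.02
ee_pos: [0.6284, 0.0511, 0.0841]
ft_force: [0.3, 1.2, 2.7]
time: 9.28
ee_pos: [0.6284, 0.0511, 0.0835]
ft_force: [-1.3, 2.3, 4.6]
time: 9.52
ee_pos: [0.6284, 0.0511, 0.0834]
ft_force: [-4.8, 1.6, 11.5]
```

It's against the stop: the force rises steeply at z=0.0834. One more small push, then straight up and clear.

```bash
f='time|pos|ft_force'; python3 -m crank '[[[0,0,0.03],0],[[0,0,0],0]]'|egrep $f;  python3 -m crank '[[[0,0,-0.15],0],[[0,0,-0.3],0],[[0,0,-0.7],0],[[0,0,-0.8],0],[[0,0,-0.8],0],[[0,0,-0.8],0],[[0,0,-0.8],0],[[0,0,-0.5],0],[[0,0,0],0],[[0,0,0],0]]'|egrep $f
python3 - <<'E'
from h import *
im=vision.camera('wrist'); sc=vision.camera('scene')
cv2.imwrite('pics/w1.png',im[:,:,::-1]); cv2.imwrite('pics/s1.png',sc[:,:,::-1])
E
```

```text
time: 9.78
ee_pos: [0.6285, 0.0511, 0.0833]
ft_force: [-7.2, 1.8, 19.5]
time: 11.02
ee_pos: [0.6279, 0.0509, 0.2259]
ft_force: [0.2, 0.7, 0.1]
```

View pics/w1.png

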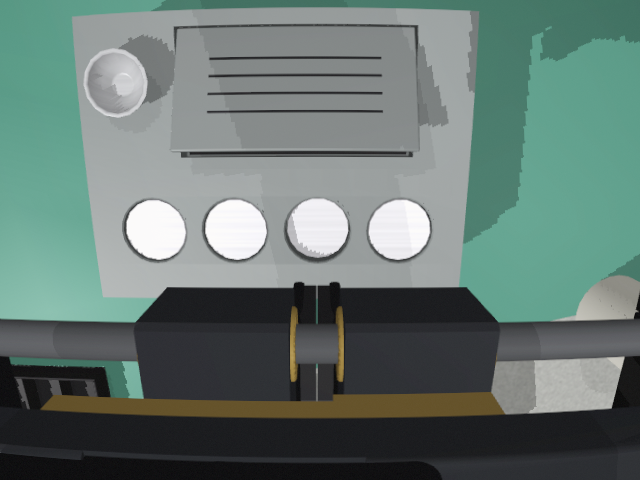

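View pics/s1.png

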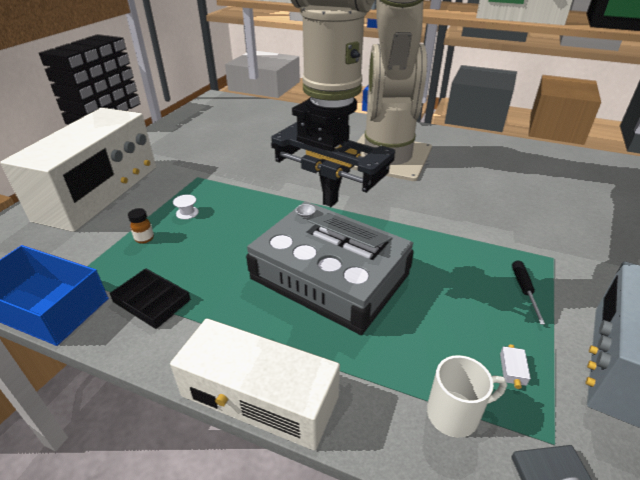

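The wrist view shows disc3 (317,228) sunk in and the door's near edge (v≈153) raised. The scene view shows the door standing open, with the batteries visible at (340,243) and the dish and loose items where they were. The arm is clear, so I'll hand in.

```bash
python3 -c "
from bench import r; print(r.close_job())"
```

```text
the job is handed in; nothing more can be done
None
```

Disc3 was the catch: I pressed it to its stop, the battery door is standing open, the arm is clear with the loose items undisturbed, and the job was handed in at about 11 s.

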